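# Clamp a strainer bar in the glue-up press

### The job

A length of wooden strainer bar lies loose between the two jaws of the small glue-up press. Hook the draw latch's wire loop over its keeper on the sliding jaw, then push the lever over past center until it lies fully home, so that the latch stays shut by itself and the bar is clamped tight. Leave the things standing around the press where they are.

Things in the scene. Friction and masses are not known exactly. Their poses are not given: they have to be found in the camera images.
- press: Plywood board 290 x 190 x 12 mm screwed to the table, with a fixed wooden jaw across it (x -18 to 0 mm, 110 wide, top at 44) and a steel draw latch. Origin under the board's centre, on the table. Press +x runs level from latch towards keeper, +y across, +z up; all below is along these axes. The latch lies and moves in the plane y = 0.
- pivot (a point): Lever's pivot axis (level, across the press, along press y), fixed to the press at x -45 mm, z 60 mm.
- lever (a joint): Lever angle. 0: handle straight up; positive leans away from the keeper (to press -x); 1.571: fully home at its stop, handle level at 60 mm, pointing to press -x. Least -0.5. Stays where left (0.05 N m friction). When hooked, the pull rises over the last 35 degrees, dead center is at about 1.40, beyond it the pull holds it home. Pushing at the grip takes under 8 N.
- handle_end (a point): Outer end of the lever's handle, 90 mm from the pivot, on its centre line. The flat handle is 6 mm thick and 24 mm wide, with a grip sleeve 28 mm wide (along press y), 10 mm thick, on the outer 38 mm.
- loop_pin (a point): Pin in the lever about which the wire loop swings, 28 mm from the pivot; its direction from the pivot is the handle's turned 10 degrees further in the lever's positive sense. It moves with the lever, so pulling the loop along press x also turns the lever.
- loop (a joint): Angle of the loop relative to the lever; the loop's elevation above level (pointing to press +x) is lever + loop. Slightly stiff hinge (0.016 N m): it stays where left when steeper than about 50 degrees and falls slowly when lower.
- loop_bar (a point): Centre of the loop's cross bar at its free end: a 6 mm round steel bar, 38 mm long across the press. The loop is two parallel 6 mm steel wires, 135 mm long from loop_pin to cross bar, 38 mm over their outsides, 26 mm between them; it can be pinched across press y. It stretches a few mm under load like a stiff spring (6 N per mm).
- keeper (a point): Where the cross bar's centre sits when hooked. Keeper: steel post on the sliding jaw, 10 mm thick, 18 wide, top 13 mm above this point; its hooking face looks to press +x, 3 mm to the -x side of the point; at the top a lip overhangs the face by 3 mm, underside 8 mm above the point. A seat carries the bar. When slack the bar may lie up to 20 mm further +x. At press x 71, z 59 mm with the jaw open.
- jaw (a joint): Travel of the sliding jaw (with keeper) towards the fixed jaw: 0 open; about 0.004 when it meets the bar. A spring of 3 N opens it when nothing holds it. Jaw 98 mm wide, 50 mm thick, top 44 mm above the table.
- glue_jar: Closed clear jar, 64 mm across, 85 mm high, loose on the table. Origin under its centre. Bystander.
- tape: Roll of paper tape lying flat, 92 mm across, 36 mm high, loose. Bystander.
- pot: White ceramic cup, 76 mm across, 95 mm high, loose. Bystander.
- weight: Small brass weight 34 mm across, 43 mm high, loose on the press's board beside the lever. Origin under its centre. Bystander.
- bar: Loose wooden strainer bar, 40 mm (press x) x 150 mm (press y) x 24 mm high, origin under its centre, lying on the board between the jaws with 4 mm of play in all. Top 36 mm above the table.
Mind the look-alikes: they are no part of the job. What is shaped like the bar but green, orange or turquoise is not meant.

How it is judged:
By the outcome, as a careful person would: the job done as asked, in the order asked, and still so for the second after the job is handed in, with the robot touching nothing.
It also fails if it takes over 45 s, if anything falls off the work surface, if the arm or the gripper's body presses on something with over 40 N, if the wrist force passes 120 N, or if a joint passes its speed limit or range.

### The arm

A 6-joint arm with a two-finger parallel gripper is mounted at the origin on the work surface. World frame = base frame: x ahead of the robot, y to its left, z up, the work surface at z = 0. Lengths are in m, angles in rad, forces in N, time in s.
With the tool pointing down it reaches from about 0.425 to 0.925 m from the base axis. Payload 12.5 kg.
Tool frame: the origin (TCP) lies on the centre line of the jaws, within the pads' length; the fingertips stand 19 mm ahead of it and the grasp point (between the pads) is the TCP (ctrl.tips_ahead is the distance from the TCP to the fingertips, in m); z points along the fingers, y is the direction in which the jaws open and shut (so a half turn about z gives the same grasp; the last joint's range is limited). The gripper opens to 85 mm and grips with 20 to 120 N. Pads are 22 mm wide; open, the fingers measure 114 mm over their backs; the gripper's body (76 mm by 85 mm) begins 54 mm behind the grasp point. The pads swing forward as they close: fully open they stand 13 mm farther back than shut.
Start: joints at [-1.267, 0.491, 1.559, -0, 1.092, -0.106], TCP at [0.249, -0.573, 0.25] pointing down, gripper open.
Joint ranges: [-3.1, 3.1], [-0.84, 2.19], [0.05, 2.79], [-1.13, 4.28], [0.06, 2.93], [-2.69, 2.69]. Speed limits (rad/s): [2.22, 2.22, 2.79, 3.14, 3.14, 3.14].

### API

Orientations are given as a unit quaternion [w, x, y, z].
In Python, from bench import ctrl, optics, finish_job, nets gives the robot as it stands.
- The arm moves only by the tool jog_arm, never from a script. Its argument "increments" is a list that holds one entry, the list of rows, each a list of 4 numbers: the shift along the tool's x, y, z in m, then the turn about the tool's z in rad. A call has 1 to 12 rows; each row is the pose to reach, as a shift and turn from the pose commanded when the call began, along the tool's axes at that moment; what a row does not reach only later rows make up. A row lasts 1/12 s, in which the tool goes at most 41.7 mm and 7.16 degrees, less where a joint would pass 70% of its speed; a pose out of reach is approached as far as the arm can. A call with a gripper value outside its range is refused whole. "grip" is the opening in per cent of the stroke, from 0 (shut) to 100 (fully open), set as the call begins (left out, the last holds). The fingers move at their own pace and stop on an object; the grip force is fixed at half the most. Time passes only in rows, so rows that repeat a pose let the fingers close. It gives the time, the measured TCP pose, the force and the opening at its end, in the units of the state.
- ctrl.read_state(): the state, without advancing time (a new reading comes with each control period).
- optics.get_image(name): name is "scene" or "side" or "wrist"; returns a dict with "pixels" (480x640x3 uint8, blue, green, red), "camera_matrix" (3x3 intrinsics, pixels), "k1" (the pictures are not rectified: a ray, as slopes to the right and down, at radius r is drawn at 1 + k1 r^2 times it, then the intrinsics apply), "xyz" and "orientation" of the camera in the world. Camera axes: x right, y down, z forward; pixel columns grow to the right and rows downward; lengths in m; the calibration is good to about 2 mm. A picture is of the moment at which its call begins. There is no depth.
- finish_job(): hands the job in, once; it reports no verdict.
Trained networks look in the newest picture that a camera, given by its name, has taken for a name from the list of things; names that differ only in an ending like _2 or _b are one class to them, and where a whole thing is asked for, a point or a joint stands for the part that bears it (a point fixed in the world has none). Each returns a list of dicts, best first, with "p" (0 to 1); they miss things now and then, are a little off and sometimes report something else, mostly with a low value. They report only what shows in the picture. A call takes as long as a camera call. They do not tell look-alikes from the thing itself.
- nets.spot_in(target, camera): "centre" ([row, column] in pixels, amid what is visible of it).
- nets.trace(target, camera): "pixels" (480x640 bool, what is visible of it) and "centre" ([row, column] in pixels, amid what is visible of it).
The state is a dict: "t": time; "joint_pos": joint angles; "qd": joint speeds; "tau": joint torques, N m; "eef_pos": TCP position; "tool_rot": TCP orientation; "force": force on the tool from outside, world axes, zero at the start; "ft_torque": the same for the moment, N m; "opening": opening from 0.0 (shut) to 1.0 (fully open).
Only numpy, scipy, OpenCV 4.12 (cv2) and the standard library are available. Lean on these libraries where they do the work, as an engineer would, in place of code of your own. Each camera call takes 0.05 s, during which the arm holds its last target.

## Working session

There is one attempt and no reset: what is moved stays moved. The work goes in short steps, Python scripts to look and compute and a tool call to move; the robot and the scene stay as the last step left them, time stands still between calls to the robot, and variables do not carry over. Pictures are saved under pics/ and viewed, and the job is handed in when it is done.

Besides the shell and the picture viewer there is one more tool, called after ">>>" in YAML: its name, and indented under it one key for each argument. jog_arm: Moves the arm, as the interface text tells. Its arguments: {"type":"object","properties":{"increments":{"type":"array"},"grip":{"type":"number"}},"required":["increments"]}

```bash
ls; mkdir -p pics
cat > h.py <<'E'
import numpy as np, cv2
from scipy.spatial.transform import Rotation as R
from bench import ctrl, optics, nets
E
python3 - <<'E'
from h import *
print(ctrl.read_state(), ctrl.tips_ahead)
for n in ["scene","side","wrist"]:
    im=optics.get_image(n); cv2.imwrite(f"pics/{n}0.png",im["pixels"]); print(n,im["camera_matrix"],im["k1"],im["xyz"],im["orientation"])
E
```

```text
pics
{'t': 0.0, 'joint_pos': array([-1.26660325e+00,  4.91570052e-01,  1.55944770e+00,  3.06393173e-06,
        1.09172077e+00, -1.05639801e-01]), 'qd': array([-0.00018257, -0.00152911, -0.00124322, -0.00062065, -0.00108968,
        0.00058284]), 'tau': array([ 3.30219864e-04, -6.18445230e+01, -2.61591589e+01, -1.26590230e-04,
        4.02910096e-03, -1.63732545e-05]), 'eef_pos': array([ 0.24897103, -0.57304328,  0.24972182]), 'tool_rot': array([-5.70246800e-04,  9.79077975e-01,  2.03484622e-01, -5.54330887e-05]), 'force': array([-0.08086723,  0.17147831,  0.51326768]), 'ft_torque': array([-0.04082121, -0.02905896,  0.0108144 ]), 'opening': 0.9999777935580628} 0.019
scene [[575.20231866   0.         313.68327024]
 [  0.         575.20231866 241.35488878]
 [  0.           0.           1.        ]] 0.04250276469404086 [1.26853617 0.38564881 1.16562713] [-0.16770386  0.48545759  0.81630368 -0.26430028]
side [[512.92487252   0.         315.08641972]
 [  0.         512.92487252 244.76993642]
 [  0.           0.           1.        ]] -0.014711842517002678 [0.14909791 0.77866227 0.88335463] [ 0.09570707 -0.20346802  0.88971728 -0.39729595]
wrist [[388.68475477   0.         319.24418801]
 [  0.         388.68475477 239.48398774]
 [  0.           0.           1.        ]] -0.08123680894285602 [ 0.31520263 -0.54352578  0.37221605] [ 0.11941089  0.82723221 -0.54318078 -0.07989085]
```

View pics/scene0.png

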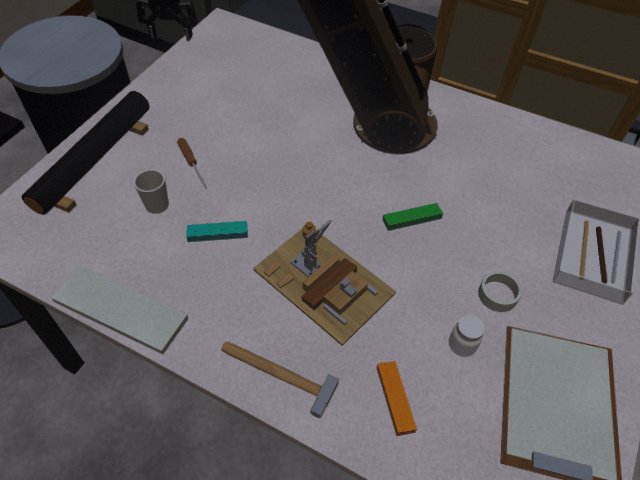

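View pics/side0.png

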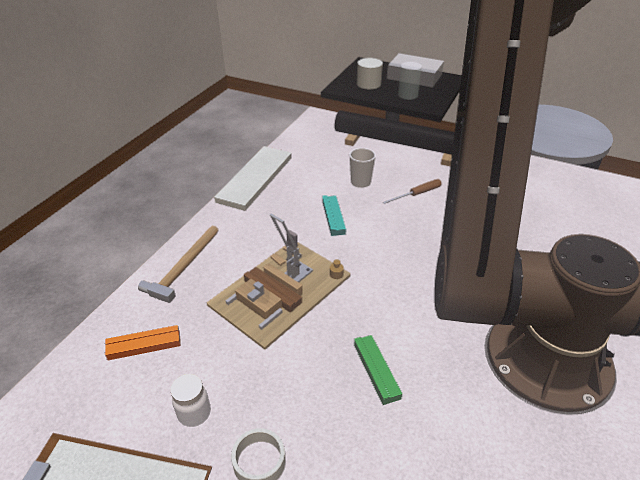

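View pics/wrist0.png

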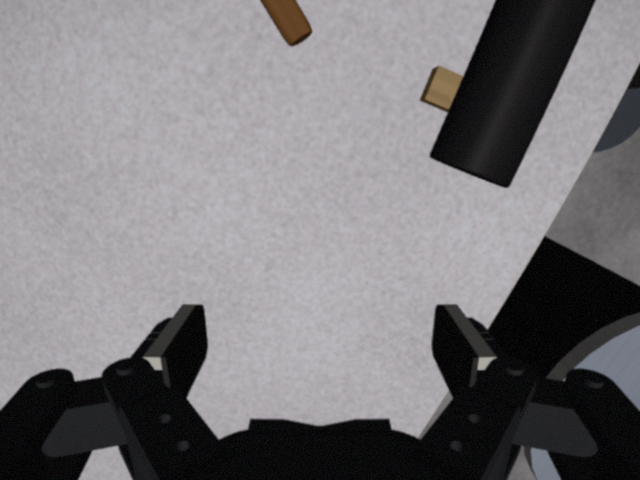

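The press is in scene at about (325,285) and in side at about (280,290). The green, orange and turquoise bars are look-alikes lying elsewhere. Next, zoomed crops.

Run:
```python
from h import *
s=cv2.imread("pics/scene0.png")[205:350,240:410]; cv2.imwrite("pics/sc_crop.png",cv2.resize(s,None,fx=4,fy=4,interpolation=cv2.INTER_CUBIC)[:600])
s=cv2.imread("pics/side0.png")[205:350,200:360]; cv2.imwrite("pics/sd_crop.png",cv2.resize(s,None,fx=4,fy=4,interpolation=cv2.INTER_CUBIC)[:600])
for cam in ["scene","side"]:
    for t in ["press","lever","loop","loop_bar","handle_end","loop_pin","pivot","keeper","bar","jaw","weight","glue_jar","tape","pot"]:
        print(cam,t,[(np.round(d["centre"]).tolist(),round(d["p"],2)) for d in nets.spot_in(t,cam)][:4])
```

```text
scene press []
scene lever [([242.0, 314.0], 0.85)]
scene loop [([236.0, 318.0], 0.71)]
scene loop_bar [([235.0, 318.0], 0.7), ([239.0, 312.0], 0.62), ([233.0, 323.0], 0.23)]
scene handle_end [([239.0, 310.0], 0.76)]
scene loop_pin [([243.0, 311.0], 0.68)]
scene pivot [([291.0, 325.0], 0.63)]
scene keeper [([292.0, 342.0], 0.89)]
scene bar [([213.0, 412.0], 0.98), ([229.0, 214.0], 0.96), ([397.0, 393.0], 0.75), ([285.0, 330.0], 0.73)]
scene jaw [([294.0, 345.0], 0.63)]
scene weight []
scene glue_jar [([338.0, 469.0], 0.66), ([290.0, 329.0], 0.41)]
scene tape [([285.0, 504.0], 0.86)]
scene pot [([191.0, 152.0], 0.96)]
side press [([164.0, 364.0], 0.73), ([295.0, 279.0], 0.56)]
side lever [([238.0, 289.0], 0.67)]
side loop [([234.0, 283.0], 0.49)]
side loop_bar [([226.0, 287.0], 0.48)]
side handle_end [([241.0, 290.0], 0.55)]
side loop_pin [([240.0, 287.0], 0.73)]
side pivot [([295.0, 274.0], 0.67)]
side keeper [([300.0, 258.0], 0.92)]
side bar [([367.0, 375.0], 0.86), ([218.0, 332.0], 0.85), ([285.0, 276.0], 0.81), ([340.0, 140.0], 0.78)]
side jaw [([297.0, 260.0], 0.7)]
side weight [([269.0, 337.0], 0.64), ([240.0, 290.0], 0.29)]
side glue_jar [([401.0, 191.0], 0.56), ([239.0, 290.0], 0.48)]
side tape [([440.0, 261.0], 0.8)]
side pot [([165.0, 367.0], 0.55)]
```

View pics/sc_crop.png

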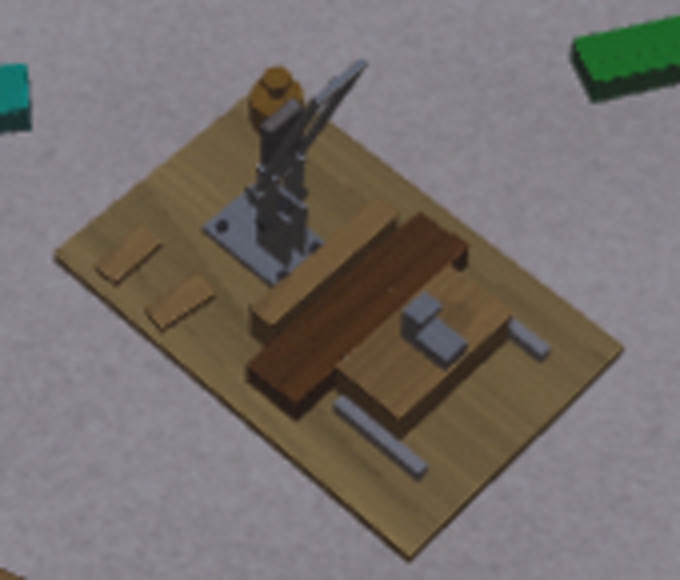

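View pics/sd_crop.png

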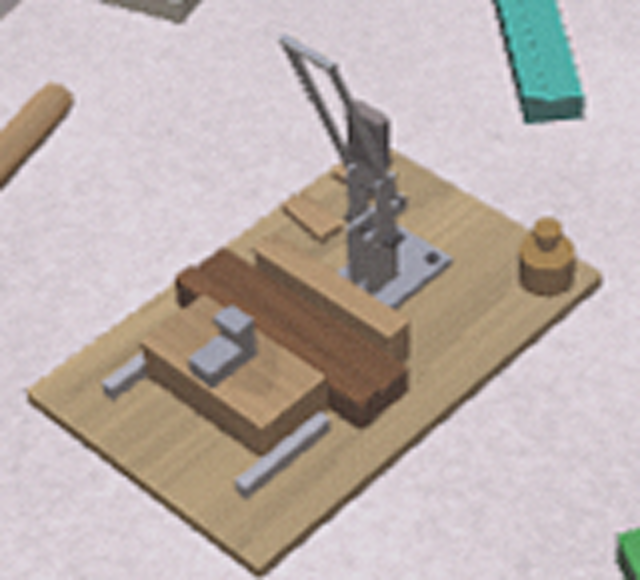

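```bash
cat >> h.py <<'E'
def proj(cam,P):
    r=R.from_quat(np.roll(cam["orientation"],-1)); p=r.inv().apply(np.atleast_2d(P)-cam["xyz"])
    s=p[:,:2]/p[:,2:]; s=s*(1+cam["k1"]*(s**2).sum(1,keepdims=True)); K=cam["camera_matrix"]
    return s@K[:2,:2].T+K[:2,2]
def p2w(pp,q):
    x,y,a=pp; c,s=np.cos(a),np.sin(a); q=np.atleast_2d(q)
    return np.c_[x+c*q[:,0]-s*q[:,1], y+s*q[:,0]+c*q[:,1], q[:,2]]
def latch(lev,loop):
    piv=np.array([-.045,0,.060]); d=lambda a:np.array([-np.sin(a),0,np.cos(a)])
    he=piv+.09*d(lev); pin=piv+.028*d(lev+np.radians(10)); e=lev+loop
    return piv,he,pin,pin+.135*np.array([np.cos(e),0,np.sin(e)])
E
cat > fit.py <<'E'
from h import *
from scipy.optimize import least_squares
sc=optics.get_image("scene"); sd=optics.get_image("side")
A=[(622,350,.145,.095),(410,553,.145,-.095),(57,252,-.145,-.095)]
B=[(262,568,.145,.095),(30,395,.145,-.095),(600,283,-.145,.095),(395,152,-.145,-.095)]
def res(pp):
    o=[]
    for cam,L,off in((sc,A,(240,205)),(sd,B,(200,205))):
        L=np.array(L); uv=L[:,:2]/4+off
        o.append(proj(cam,p2w(pp,np.c_[L[:,2:],np.full(len(L),.012)]))-uv)
    return np.concatenate(o).ravel()
best=min((least_squares(res,[.7,.1,a]) for a in np.arange(-3,3,1)),key=lambda r:r.cost)
print(best.x,np.degrees(best.x[2]),np.round(res(best.x).reshape(-1,2),1)); np.save("pp.npy",best.x)
pp=best.x
# loop bar ends scene (crop): far/near ; side
# keypoints: loop bar centre side crop (308,52); scene crop (363,63)
for name,im,off in(("scene",sc,(240,205)),("side",sd,(200,205))):
    for k,q in (("keeper",(.071,0,.059)),("pivot",(-.045,0,.06)),("weight",(0,0,0))):
        print(name,k,((proj(im,p2w(pp,q))[0]-off)*4).round())
def r2(v):
    b=p2w(pp,latch(*v)[3])
    return np.concatenate([proj(sc,b)[0]-(np.array([364,64])/4+(240,205)),proj(sd,b)[0]-(np.array([309,53])/4+(200,205))])
f=min((least_squares(r2,[l,o]) for l in(-.3,0,.3,.6) for o in(.3,.8,1.3)),key=lambda r:r.cost)
print("lever,loop",f.x,f.fun)
for q in latch(*f.x): print(q.round(4),p2w(pp,q).round(4))
for name,im,off in(("scene",sc,(240,205)),("side",sd,(200,205))):
    for q in latch(*f.x): print(name,((proj(im,p2w(pp,q))[0]-off)*4).round())
E
python3 fit.py
```

```text
[0.58885797 0.07509093 1.28277001] 73.4973074450549 [[ 2.2 -1.8]
 [ 0.1 -0.8]
 [ 0.5 -3.1]
 [-1.9  0.9]
 [-1.3 -1.6]
 [ 2.1 -1.1]
 [-3.7 -3.3]]
scene keeper [434. 320.]
scene pivot [289. 200.]
scene weight [340. 301.]
side keeper [227. 343.]
side pivot [375. 233.]
side weight [325. 346.]
lever,loop [-0.43492723  1.74533045] [-3.51323027  2.50362579 -0.47155215  0.50517983]
[-0.045  0.     0.06 ] [[0.5761 0.0319 0.06  ]]
[-0.0071  0.      0.1416] [[0.5868 0.0683 0.1416]]
[-0.0378  0.      0.0871] [[0.5781 0.0389 0.0871]]
[-0.003   0.      0.2175] [[0.588  0.0722 0.2175]]
scene [289. 200.]
scene [340. 155.]
scene [298. 180.]
scene [350.  74.]
side [375. 233.]
side [321. 161.]
side [364. 205.]
side [307.  55.]
```

```bash
cat > fit2.py <<'E'
from h import *
from scipy.optimize import minimize
sc=optics.get_image("scene"); sd=optics.get_image("side")
pp0=np.load("pp.npy")
C=np.array([[sx*.145,sy*.095,z] for sx in(1,-1) for sy in(1,-1) for z in(0,.012)])
def mask(im,box):
    hsv=cv2.cvtColor(im["pixels"],cv2.COLOR_BGR2HSV); m=((hsv[...,1]>60)&(hsv[...,0]<30)).astype(np.uint8)
    mm=np.zeros_like(m); x0,x1,y0,y1=box; mm[y0:y1,x0:x1]=m[y0:y1,x0:x1]
    mm=cv2.morphologyEx(mm,cv2.MORPH_OPEN,np.ones((3,3)))
    cs,_=cv2.findContours(mm,cv2.RETR_EXTERNAL,cv2.CHAIN_APPROX_NONE); c=max(cs,key=cv2.contourArea)
    return c
S=8
def poly(im,pp):
    return cv2.convexHull(proj(im,p2w(pp,C)).astype(np.float32))[:,0]
out={}
for n,im,box in(("scene",sc,(245,400,222,348)),("side",sd,(203,353,225,348))):
    c=mask(im,box); h=cv2.convexHull(c); out[n]=h
    M=np.zeros((480*4,640*4),np.uint8); cv2.fillPoly(M,[h*4+2],1); out[n]=M.astype(bool)
def cost(pp,ns):
    t=0
    for n,im in(("scene",sc),("side",sd)):
        if n in ns:
            Q=np.zeros(out[n].shape,np.uint8); cv2.fillPoly(Q,[np.round((poly(im,pp)*4+2)*16).astype(np.int32)],1,shift=4)
            t+=(Q.astype(bool)^out[n]).sum()/16
    return t
for ns in(("scene",),("side",),("scene","side")):
    r=minimize(cost,pp0,args=(ns,),method="Nelder-Mead",options=dict(initial_simplex=pp0+np.array([[0,0,0],[.008,0,0],[0,.008,0],[0,0,.05]])))
    print(ns,r.x.round(4),np.degrees(r.x[2]).round(2),r.fun)
np.save("pp.npy",r.x); pp=r.x
for n,im,off in(("scene",sc,(240,205)),("side",sd,(200,205))):
    g=im["pixels"][off[1]:off[1]+145,off[0]:off[0]+170]; g=cv2.resize(g,None,fx=4,fy=4,interpolation=cv2.INTER_CUBIC)
    f=lambda q:np.round((proj(im,p2w(pp,q))-off+.5)*4).astype(int)
    for z in(.012,):
        cv2.polylines(g,[f([[.145,.095,z],[.145,-.095,z],[-.145,-.095,z],[-.145,.095,z]])],True,(0,0,255),1)
    for lev in(0,.2): cv2.polylines(g,[f(np.array(latch(lev,0)[:2]))],False,(0,255,0),1)
    cv2.circle(g,tuple(f((.071,0,.059))[0].tolist()),3,(255,0,0),-1)
    cv2.polylines(g,[f([[-.018,.055,.044],[0,.055,.044],[0,-.055,.044],[-.018,-.055,.044]])],True,(255,255,0),1)
    cv2.imwrite(f"pics/{n}_ov.png",g)
E
python3 fit2.py
```

```text
('scene',) [0.5916 0.0716 1.2989] 74.42 177.0
('side',) [0.5937 0.0703 1.3066] 74.86 279.6875
('scene', 'side') [0.5918 0.0716 1.302 ] 74.6 547.5625
```

```bash
python3 -c "
import cv2,numpy as np
a=cv2.imread('pics/scene_ov.png');b=cv2.imread('pics/side_ov.png');cv2.imwrite('pics/ov.png',cv2.resize(np.hstack([a[:580,:640],b[:580,:640]]),None,fx=.62,fy=.62,interpolation=cv2.INTER_AREA))"
```

```text
(no output)
```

View pics/scene_ov.png

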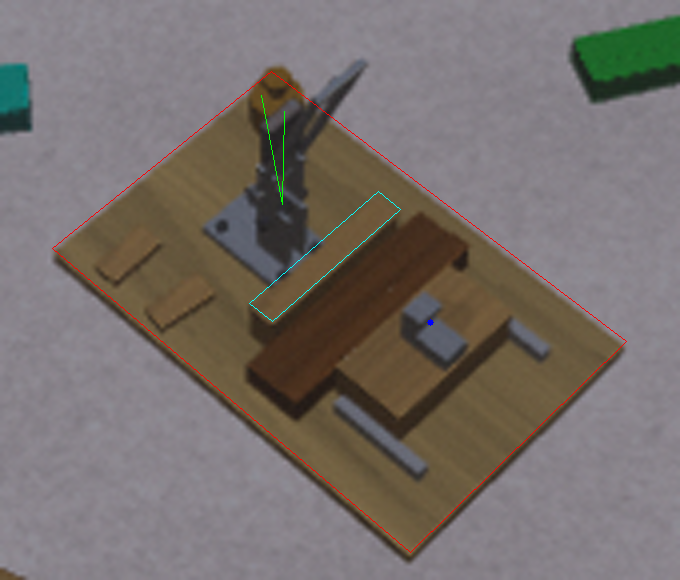

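View pics/side_ov.png

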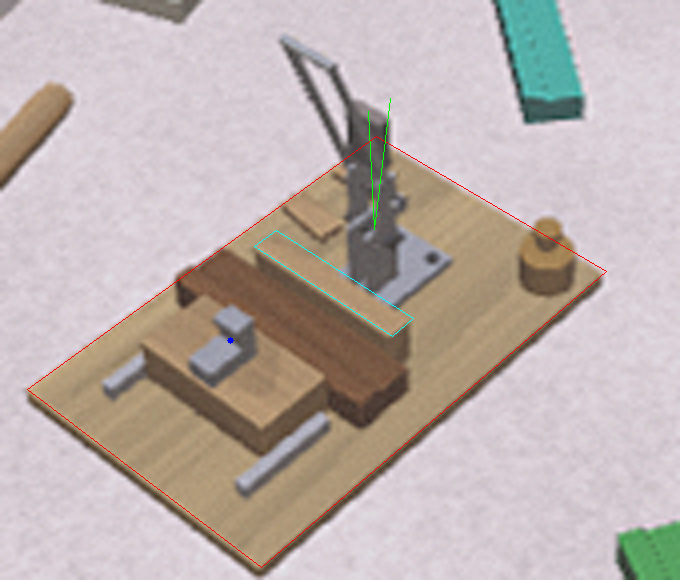

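```bash
cat >> h.py <<'E'
def tool_R(st): return R.from_quat(np.roll(st["tool_rot"],-1))
def shift(tgt,yaw=None):
    st=ctrl.read_state(); r=tool_R(st); M=r.as_matrix(); d=r.inv().apply(np.array(tgt)-st["eef_pos"])
    cur=np.arctan2(M[1,0],M[0,0]); t=0
    if yaw is not None: t=-((yaw-cur+np.pi)%(2*np.pi)-np.pi)
    return d.round(4),round(t,4)
E
python3 - <<'E'
from h import *
im=optics.get_image("wrist"); print(R.from_quat(np.roll(im["orientation"],-1)).as_matrix()[:,2])
pp=np.load("pp.npy"); q=p2w(pp,(.05,0,.34))[0]; print(q,shift(q,pp[2]))
E
```

```text
[-0.26158884 -0.1117668  -0.95868632]
[0.60512336 0.11977705 0.34      ] (array([ 0.6027, -0.4938, -0.0897]), np.float64(-0.8922))
```

>>> jog_arm:
  increments:
    - [[0.1, -0.08, -0.09, -0.1], [0.2, -0.16, -0.09, -0.2], [0.3, -0.24, -0.09, -0.3], [0.4, -0.32, -0.09, -0.4], [0.5, -0.41, -0.09, -0.5], [0.603, -0.494, -0.09, -0.6], [0.603, -0.494, -0.09, -0.7], [0.603, -0.494, -0.09, -0.8], [0.603, -0.494, -0.09, -0.89], [0.603, -0.494, -0.09, -0.89], [0.603, -0.494, -0.09, -0.89], [0.603, -0.494, -0.09, -0.89]]
  grip: 0

```text
t: 2.8
eef_pos: [0.4737, -0.1367, 0.3215]
tool_rot: [0.0, 0.796, 0.605, 0.0]
force: [0.4, 0.0, -0.3]
opening: -0.002
```

Run:
```python
from h import *
pp=np.load("pp.npy"); q=p2w(pp,(.05,0,.34))[0]; print(q,shift(q,pp[2]))
```

```text
[0.60512336 0.11977705 0.34      ] (array([ 0.2823,  0.0579, -0.0185]), np.float64(-0.0023))
```

>>> jog_arm:
  increments:
    - [[0.282, 0.058, -0.018, 0], [0.282, 0.058, -0.018, 0], [0.282, 0.058, -0.018, 0], [0.282, 0.058, -0.018, 0], [0.282, 0.058, -0.018, 0], [0.282, 0.058, -0.018, 0], [0.282, 0.058, -0.018, 0], [0.282, 0.058, -0.018, 0], [0.282, 0.058, -0.018, 0]]

```text
t: 3.55
eef_pos: [0.6048, 0.1192, 0.3384]
tool_rot: [-0.0, 0.795, 0.606, -0.0]
force: [-0.2, -0.2, -0.4]
opening: -0.001
```

Run:
```python
from h import *
im=optics.get_image("wrist"); np.save("w1.npy",im,allow_pickle=True); cv2.imwrite("pics/w1.png",im["pixels"]); print(ctrl.read_state()["eef_pos"])
pp=np.load("pp.npy")
print(proj(im,p2w(pp,[[.071,0,.059],[-.045,0,.06]])))
```

```text
[0.60443962 0.11789176 0.33855694]
[[320.38374599 176.83724817]
 [320.37277482 281.68340922]]
```

View pics/w1.png

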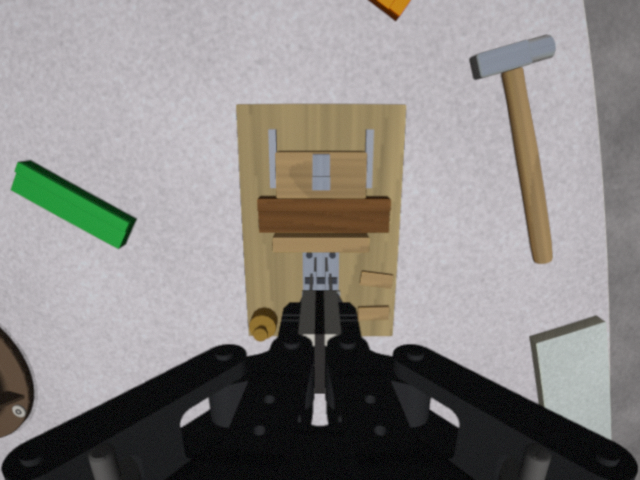

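```bash
cat > fit3.py <<'E'
from h import *
from scipy.optimize import least_squares
im=np.load("w1.npy",allow_pickle=True).item()
g=cv2.cvtColor(im["pixels"],cv2.COLOR_BGR2GRAY)
pts=np.array([[237,104],[405,104],[392,335],[248,335]],np.float32).reshape(-1,1,2)
c=cv2.cornerSubPix(g,pts.copy(),(4,4),(-1,-1),(3,30,.01))[:,0]; print(c)
Q=np.array([[.145,.095,.012],[.145,-.095,.012],[-.145,-.095,.012],[-.145,.095,.012]])
f=least_squares(lambda p:(proj(im,p2w(p,Q))-c).ravel(),np.load("pp.npy"))
print(f.x.round(4),np.degrees(f.x[2]),f.fun.reshape(-1,2).round(1))
for k,q in(("jaw",[[0,.055,.044],[0,-.055,.044],[-.018,.055,.044]]),("keeper",[[.071,0,.059],[.068,0.009,.072]]),("piv",(-.045,0,.06))): print(k,proj(im,p2w(f.x,q)).round(1))
np.save("pp3.npy",f.x)
s=im["pixels"][100:340,230:410]; cv2.imwrite("pics/w1c.png",cv2.resize(s,None,fx=2.5,fy=2.5,interpolation=cv2.INTER_CUBIC))
E
python3 fit3.py
```

```text
[[236.05498 103.83715]
 [404.9893  103.57453]
 [391.85962 335.68393]
 [248.7326  334.36258]]
[0.5925 0.0737 1.3006] 74.51701015531457 [[-1.4 -1.1]
 [ 1.6 -0.7]
 [ 0.8  0.8]
 [-1.   1.9]]
jaw [[271.2 236.8]
 [369.6 237. ]
 [271.7 252.1]]
keeper [[320.5 174.7]
 [311.5 179.3]]
piv [[320.4 279.8]]
```

View pics/w1c.png

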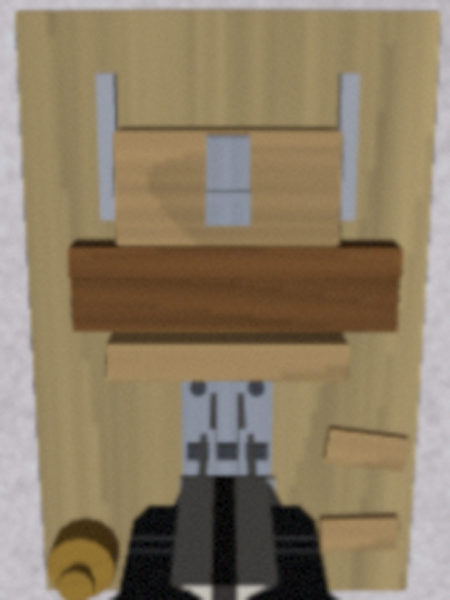

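```bash
cat > fit4.py <<'E'
from h import *
from scipy.optimize import least_squares
pp=np.load("pp3.npy"); sc=optics.get_image("scene"); sd=optics.get_image("side")
o=[]
for n,im,off in(("scene",sc,(295,210)),("side",sd,(255,205))):
    p0=cv2.imread(f"pics/{n}0.png"); g=cv2.resize(p0[off[1]:off[1]+85,off[0]:off[0]+55],None,fx=7,fy=7,interpolation=cv2.INTER_CUBIC)
    a=g.copy()
    f=lambda q:np.round((proj(im,p2w(pp,q))-off+.5)*7).astype(int)
    for lev,el,col in((0.05,1.15,(0,255,0)),(-.1,1.1,(0,0,255))):
        piv,he,pin,b=latch(lev,el-lev); w=np.array([0,.016,0])
        cv2.polylines(g,[f([pin+w,b+w,b-w,pin-w])],True,col,1); cv2.polylines(g,[f([he+w*.75,he-w*.75])],True,col,1)
    o+=[a,g]
cv2.imwrite("pics/ll.png",cv2.resize(np.hstack(o),(800,310)))
cv2.imwrite("pics/ll1.png",np.hstack(o[:2]));cv2.imwrite("pics/ll2.png",np.hstack(o[2:]))
E
python3 fit4.py
```

```text
(no output)
```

View pics/ll1.png

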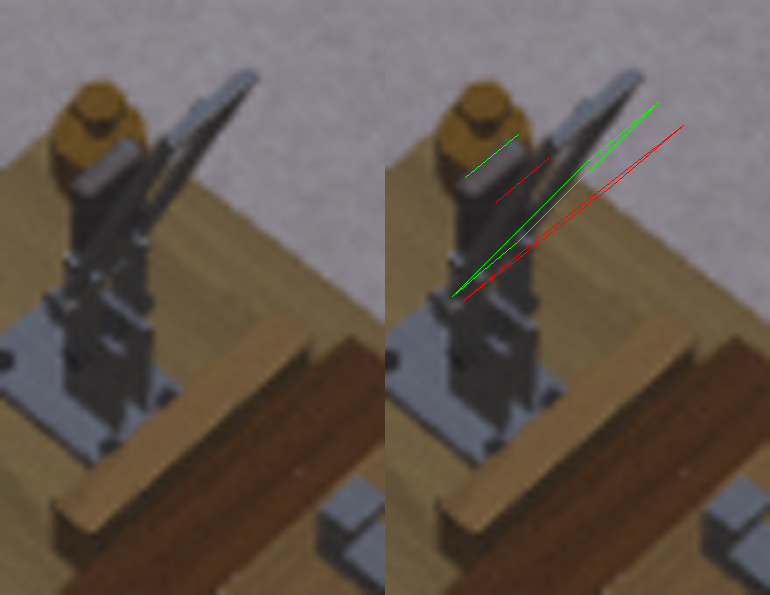

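View pics/ll2.png

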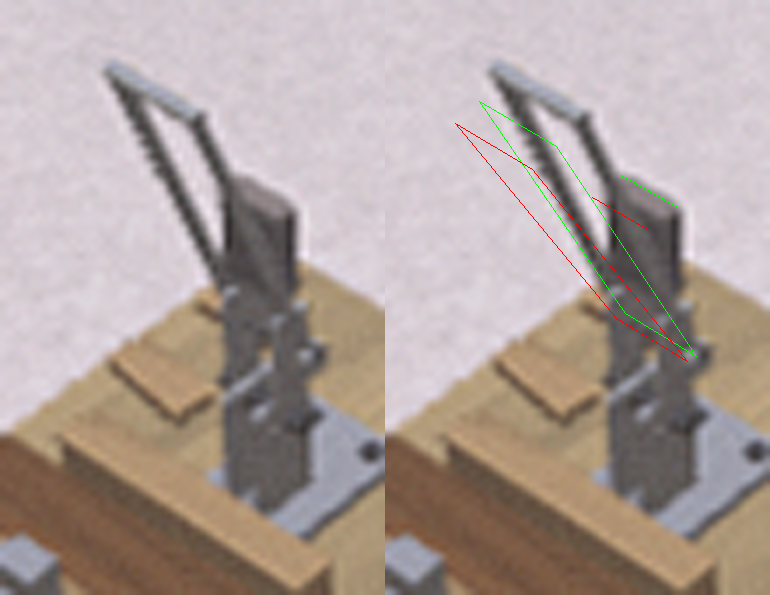

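```bash
cat > fit5.py <<'E'
from h import *
from scipy.optimize import least_squares
pp=np.load("pp3.npy"); sc=optics.get_image("scene"); sd=optics.get_image("side")
obs=[(sc,np.array([210,106])/7+(295,210)-.5,3),(sd,np.array([155,93])/7+(255,205)-.5,3),(sc,np.array([110,168])/7+(295,210)-.5,1),(sd,np.array([265,192])/7+(255,205)-.5,1)]
def r(v): 
    L=latch(*v[:2]); return np.concatenate([proj(c,p2w(pp,L[k]+np.r_[0,v[2],0]))[0]-u for c,u,k in obs]+[[v[2]*300]])
f=least_squares(r,[0.1,1.1,0]); print(f.x,"elev",np.degrees(f.x[0]+f.x[1]),f.fun.round(1))
for q in latch(*f.x[:2]): print(q.round(4),p2w(pp,q).round(4))
E
python3 fit5.py
```

```text
[ 3.03254561e-02  1.20773778e+00 -6.93866722e-04] elev 70.93579803704729 [ 0.1 -0.2 -0.   0.1 -0.1 -1.2 -0.9  0.1 -0.2]
[-0.045  0.     0.06 ] [[0.5805 0.0303 0.06  ]]
[-0.0477  0.      0.15  ] [[0.5797 0.0277 0.15  ]]
[-0.0507  0.      0.0874] [[0.5789 0.0248 0.0874]]
[-0.0066  0.      0.215 ] [[0.5907 0.0673 0.215 ]]
```

```bash
cat >> h.py <<'E'
def ps(x,z,y=0):
    pp=np.load("pp3.npy"); return shift(p2w(pp,(x,y,z))[0],pp[2])
def where():
    pp=np.load("pp3.npy"); e=ctrl.read_state()["eef_pos"]; d=e[:2]-pp[:2]; c,s=np.cos(pp[2]),np.sin(pp[2]); return np.round([c*d[0]+s*d[1],-s*d[0]+c*d[1],e[2]],4)
E
python3 - <<'E'
from h import *
print(where(),ps(-.035,.30),ps(-.035,.224))
E
```

```text
[ 0.0442 -0.      0.3393] (array([-0.0792,  0.0001,  0.0393]), np.float64(-0.0023)) (array([-7.920e-02,  1.000e-04,  1.153e-01]), np.float64(-0.0023))
```

>>> jog_arm:
  increments:
    - [[-0.04, 0, 0.02, 0], [-0.079, 0, 0.04, 0], [-0.079, 0, 0.08, 0], [-0.079, 0, 0.115, 0], [-0.079, 0, 0.115, 0], [-0.079, 0, 0.115, 0]]

```text
t: 4.3
eef_pos: [0.5832, 0.0406, 0.2239]
tool_rot: [-0.001, 0.797, 0.605, -0.001]
force: [0.4, 0.0, 0.9]
opening: 0.004
```

Run:
```python
from h import *
im=optics.get_image("side"); print(where(),ctrl.read_state()["force"])
cv2.imwrite("pics/s2.png",cv2.resize(im["pixels"][150:330,190:370],None,fx=3.3,fy=3.3,interpolation=cv2.INTER_CUBIC))
```

```text
[-0.0338 -0.0006  0.2255] [-0.46717939  0.18645022  0.04220911]
```

View pics/s2.png

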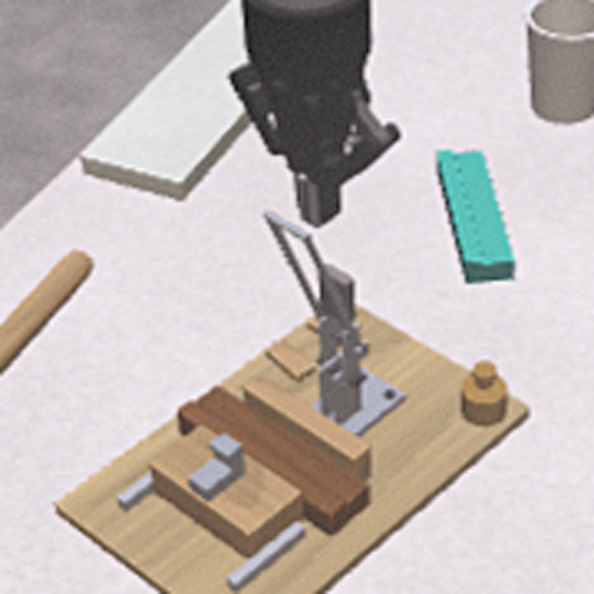

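>>> jog_arm:
  increments:
    - [[0.012, 0, 0, 0], [0.022, 0, 0.003, 0], [0.03, 0, 0.005, 0], [0.037, 0, 0.008, 0], [0.045, 0, 0.013, 0], [0.052, 0, 0.018, 0], [0.059, 0, 0.024, 0], [0.065, 0, 0.029, 0], [0.07, 0, 0.035, 0], [0.076, 0, 0.041, 0], [0.076, 0, 0.041, 0]]

```text
t: 5.27
eef_pos: [0.6036, 0.1154, 0.1815]
tool_rot: [-0.0, 0.796, 0.605, -0.001]
force: [0.0, 0.1, -0.2]
opening: 0.002
```

Run:
```python
from h import *
im=optics.get_image("side"); print(where(),ctrl.read_state()["force"])
cv2.imwrite("pics/s3.png",cv2.resize(im["pixels"][150:330,190:370],None,fx=3.3,fy=3.3,interpolation=cv2.INTER_CUBIC))
```

```text
[0.0427 0.0003 0.1821] [ 0.87737031 -0.0418694  -0.31533869]
```

View pics/s3.png

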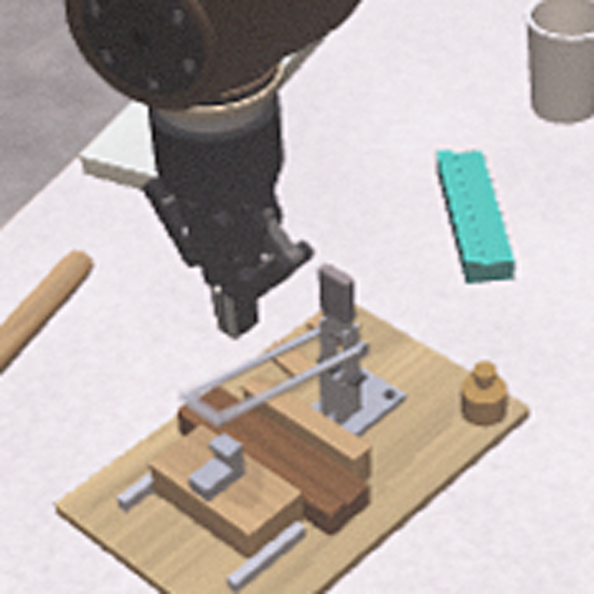

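The loop is falling by itself; its bar is at about (205,405) in the crop and the lever is still upright. I'll back the tool off while it falls.

>>> jog_arm:
  increments:
    - [[-0.015, 0, -0.01, 0], [-0.03, 0, -0.01, 0], [-0.045, 0, -0.01, 0], [-0.055, 0, -0.01, 0], [-0.055, 0, -0.01, 0], [-0.055, 0, -0.01, 0], [-0.055, 0, -0.01, 0], [-0.055, 0, -0.01, 0], [-0.055, 0, -0.01, 0], [-0.055, 0, -0.01, 0]]

```text
t: 6.15
eef_pos: [0.5891, 0.062, 0.1929]
tool_rot: [-0.0, 0.796, 0.605, -0.0]
force: [0.1, -0.7, 0.4]
opening: -0.002
```

```bash
cat > look.py <<'E'
from h import *
import sys
o=[]
for n,b in(("side",(150,330,190,370)),("scene",(190,360,240,410))):
    im=optics.get_image(n); o.append(cv2.resize(im["pixels"][b[0]:b[1],b[2]:b[3]],(400,400),interpolation=cv2.INTER_CUBIC))
im=optics.get_image("wrist"); cv2.imwrite(f"pics/{sys.argv[1]}_w.png",im["pixels"])
cv2.imwrite(f"pics/{sys.argv[1]}.png",np.hstack(o)); s=ctrl.read_state(); print(where(),s["force"].round(1),s["t"])
E
python3 look.py a4
```

```text
[-1.230e-02  1.000e-04  1.929e-01] [-0.5 -0.3  0.3] 6.3
```

View pics/a4.png

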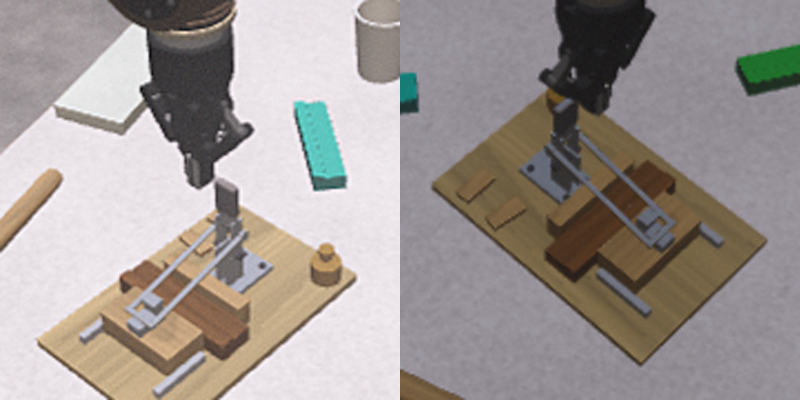

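View pics/a4_w.png

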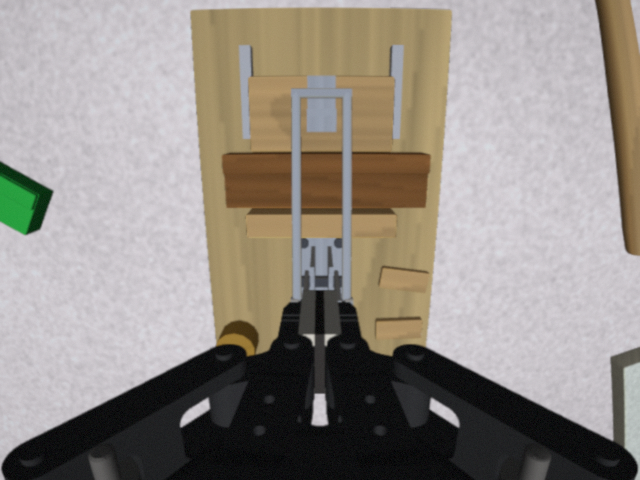

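>>> jog_arm:
  increments:
    - [[0, 0, 0.02, 0], [0, 0, 0.035, 0], [0, 0, 0.048, 0], [0, 0, 0.048, 0], [0, 0, 0.048, 0], [0, 0, 0.048, 0]]

```text
t: 6.8
eef_pos: [0.5894, 0.0617, 0.1457]
tool_rot: [0.0, 0.796, 0.605, 0.0]
force: [-0.7, -0.5, -0.3]
opening: 0.002
```

```bash
python3 look.py a5
python3 - <<'E'
from h import *
pp=np.load("pp3.npy"); n=optics.get_image
for c in("wrist","scene","side"):
    im=n(c); print(c,proj(im,p2w(pp,[[.081,.019,.059],[.081,-.019,.059],[.086,.019,.075],[.071,0,.072]])).round(1).tolist())
    if c!="wrist":
        x,y=proj(im,p2w(pp,(.07,0,.06)))[0].astype(int); g=im["pixels"][y-25:y+25,x-25:x+25]; cv2.imwrite(f"pics/k_{c}.png",cv2.resize(g,None,fx=8,fy=8,interpolation=cv2.INTER_CUBIC)); print(x-25,y-25)
E
python3 -c "
import cv2,numpy as np
cv2.imwrite('pics/k.png',np.hstack([cv2.imread('pics/k_scene.png'),cv2.imread('pics/k_side.png')]))"
```

```text
[-0.0125 -0.0003  0.1459] [ 0.4 -1.4  0.1] 6.95
wrist [[282.1, 84.7], [356.8, 84.5], [278.7, 70.0], [319.5, 103.4]]
scene [[356.4, 283.2], [345.3, 293.5], [358.7, 280.7], [348.0, 282.6]]
322 260
side [[258.9, 296.9], [246.9, 288.5], [256.6, 293.1], [255.6, 286.0]]
231 264
```

View pics/k.png

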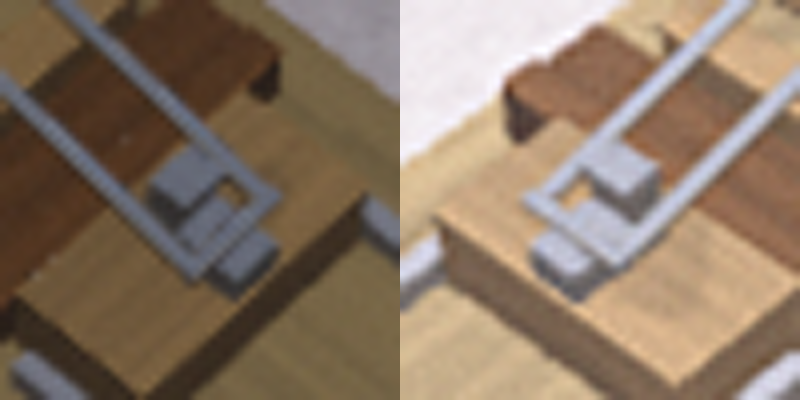

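View pics/a5_w.png

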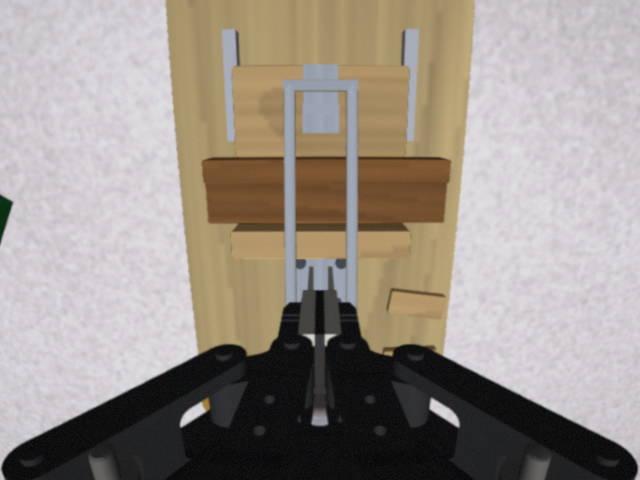

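View pics/a5.png

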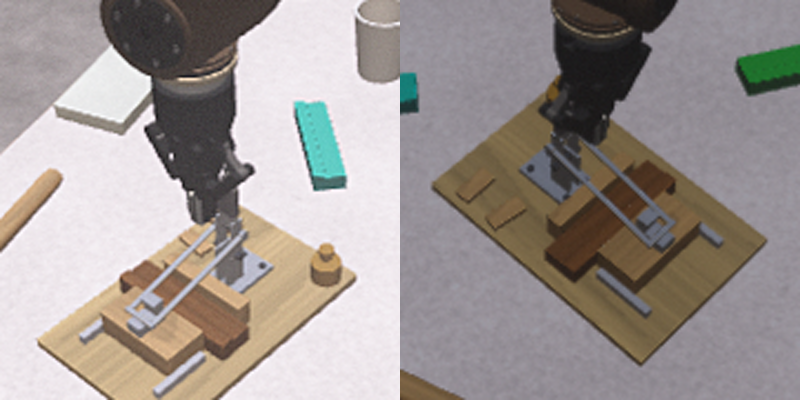

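>>> jog_arm:
  increments:
    - [[-0.01, 0, -0.008, 0], [-0.017, 0, -0.008, 0], [-0.028, 0, -0.008, 0], [-0.039, 0, -0.006, 0], [-0.05, 0, -0.003, 0], [-0.06, 0, 0.002, 0], [-0.069, 0, 0.008, 0], [-0.077, 0, 0.016, 0], [-0.084, 0, 0.025, 0], [-0.09, 0, 0.035, 0], [-0.09, 0, 0.035, 0]]

```text
t: 8.02
eef_pos: [0.5639, -0.0261, 0.1077]
tool_rot: [-0.001, 0.796, 0.605, -0.001]
force: [1.0, -0.6, -0.5]
opening: 0.001
```

```bash
python3 look.py a6
```

```text
[-0.1025  0.0003  0.1096] [-0.1  0.6  0. ] 8.1667
```

View pics/a6.png

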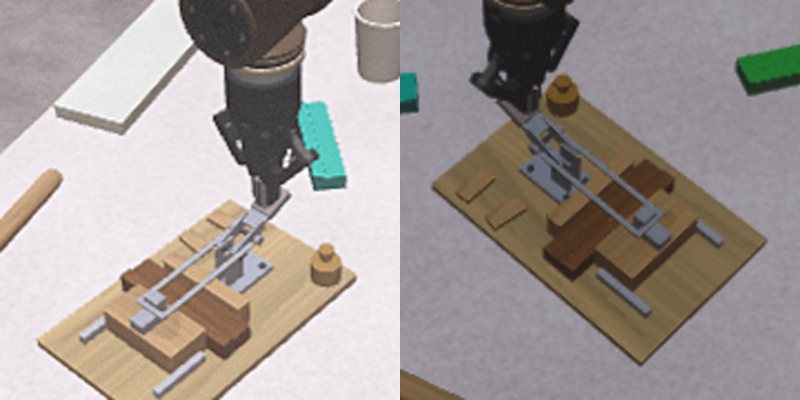

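View pics/a6_w.png

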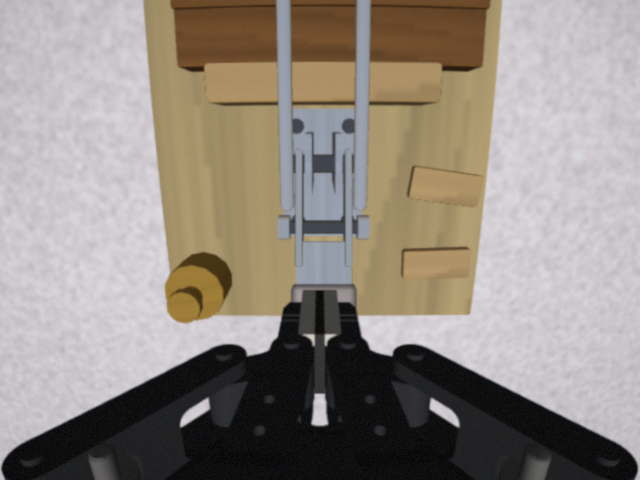

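>>> jog_arm:
  increments:
    - [[-0.002, 0, 0.007, 0], [-0.0045, 0, 0.014, 0], [-0.006, 0, 0.02, 0], [-0.0065, 0, 0.025, 0], [-0.0065, 0, 0.027, 0], [-0.0065, 0, 0.027, 0], [-0.0065, 0, 0.027, 0]]

```text
t: 8.75
eef_pos: [0.5631, -0.0315, 0.0838]
tool_rot: [0.0, 0.796, 0.605, -0.0]
force: [-5.6, -1.0, 15.0]
opening: -0.002
```

```bash
python3 look.py a7
```

```text
[-0.1092  0.0003  0.0838] [-5.4 -0.1 16.7] 8.9
```

View pics/a7.png

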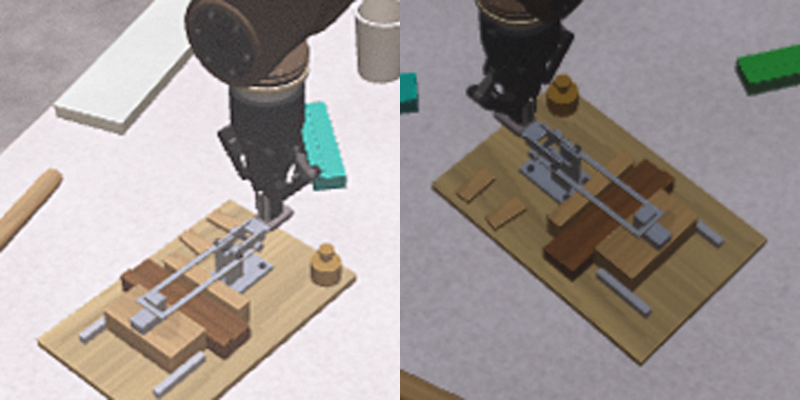

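```bash
cat > lev.py <<'E'
from h import *
import sys
pp=np.load("pp3.npy"); o=[]
for n in("side","scene"):
    im=optics.get_image(n); c=proj(im,p2w(pp,(-.085,0,.07)))[0].astype(int); off=c-[28,28]
    g=cv2.resize(im["pixels"][off[1]:off[1]+56,off[0]:off[0]+56],None,fx=7,fy=7,interpolation=cv2.INTER_CUBIC); o.append(g.copy())
    f=lambda q:np.round((proj(im,p2w(pp,q))-off+.5)*7).astype(int)
    for lev,col in((1.571,(0,255,0)),(1.3,(0,0,255))):
        piv,he,pin,b=latch(lev,0); w=np.array([0,.014,0]); d=(he-piv)/.09; n_=np.array([d[2],0,-d[0]])*.005
        s=he-.038*d
        cv2.polylines(g,[f([he+w+n_,he-w+n_,s-w+n_,s+w+n_])],True,col,1)
        cv2.polylines(g,[f([he+w+n_,he-w+n_,he-w-n_,he+w-n_])],True,col,1)
    o.append(g)
cv2.imwrite(f"pics/{sys.argv[1]}.png",np.hstack(o[:2])); cv2.imwrite(f"pics/{sys.argv[1]}b.png",np.hstack(o[2:]))
E
python3 lev.py l7
```

```text
(no output)
```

View pics/l7.png

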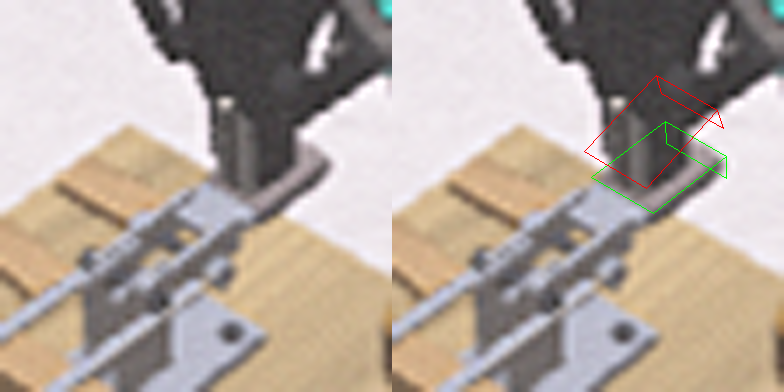

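View pics/l7b.png

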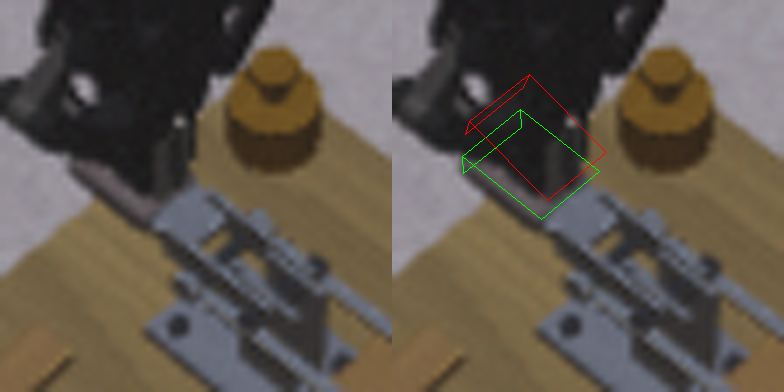

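The lever matches the home outline in both views, and the 15 N reaction suggests it is at the stop. I'll press slightly more, then lift away.

>>> jog_arm:
  increments:
    - [[0, 0, 0.002, 0], [0, 0, 0.002, 0], [0, 0, 0.002, 0]]

```text
t: 9.25
eef_pos: [0.5632, -0.0315, 0.0834]
tool_rot: [0.001, 0.796, 0.605, 0.0]
force: [-10.6, -0.8, 35.1]
opening: -0.001
```

>>> jog_arm:
  increments:
    - [[0, 0, -0.01, 0], [0, 0, -0.04, 0], [0, 0, -0.08, 0], [-0.04, 0, -0.12, 0], [-0.08, 0, -0.15, 0], [-0.11, 0, -0.18, 0], [-0.11, 0, -0.18, 0], [-0.11, 0, -0.18, 0], [-0.11, 0, -0.18, 0], [-0.11, 0, -0.18, 0], [-0.11, 0, -0.18, 0]]

```text
t: 10.17
eef_pos: [0.5337, -0.1363, 0.2596]
tool_rot: [-0.001, 0.796, 0.605, -0.001]
force: [-0.6, -0.2, -0.7]
opening: 0.003
```

```bash
python3 look.py a8; python3 lev.py l8; cat l.py 2>/dev/null
python3 - <<'E'
from h import *
pp=np.load("pp3.npy"); o=[]
for c in("scene","side"):
    im=optics.get_image(c); x,y=proj(im,p2w(pp,(.055,0,.05)))[0].astype(int); o.append(cv2.resize(im["pixels"][y-25:y+25,x-25:x+25],None,fx=8,fy=8,interpolation=cv2.INTER_CUBIC))
cv2.imwrite("pics/k8.png",np.hstack(o))
E
```

```text
[-0.2182  0.0004  0.2601] [-0.9 -0.1 -0.6] 10.3167
```

View pics/a8.png

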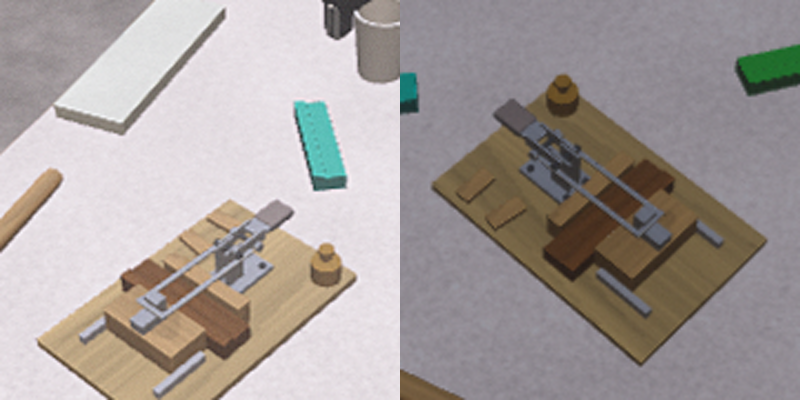

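View pics/l8.png

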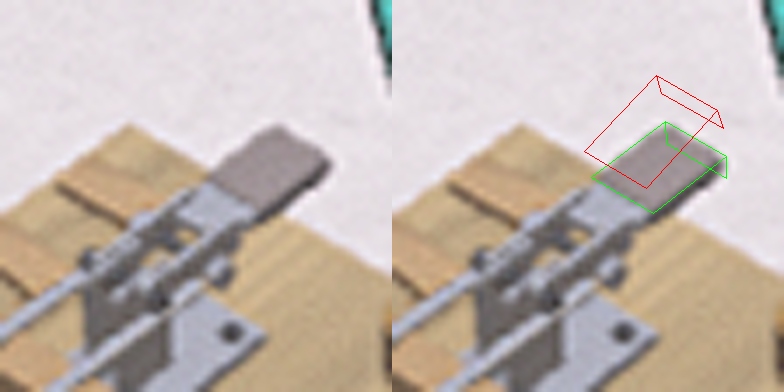

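View pics/k8.png

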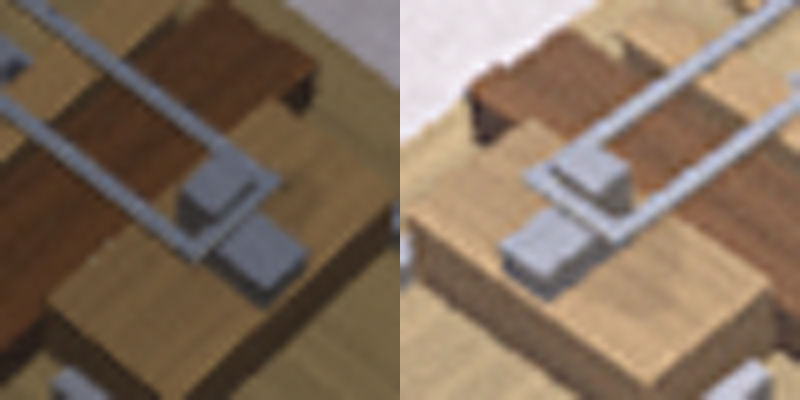

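View pics/a8_w.png

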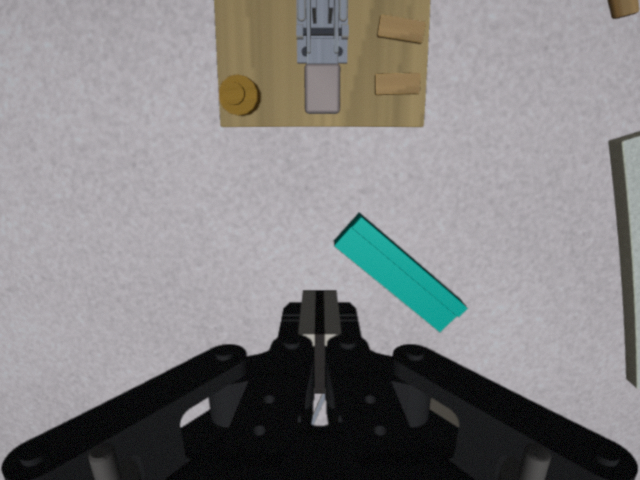

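The views show the lever home, matching the 1.571 outline. The cross bar is hooked under the keeper's lip, the jaw is against the wooden bar, and the weight hasn't moved.

```bash
python3 -c "
from bench import finish_job; print(finish_job())"
```

```text
the job is handed in; nothing more can be done
None
```

The latch is hooked and shut, and I handed the job in at about 10.5 s of the 45 s. No verdict was reported.

- **Hooking:** I tipped the wire loop over with the closed fingertips and it fell onto the seat behind the keeper. The pictures confirmed this before I touched the lever.
- **Closing:** I pushed the lever over past center to its stop. The upward reaction rose from about 15 N to 35 N with almost no further travel, so it was against the stop. That 35 N was at the fingertips, below the 40 N limit, which applies to the arm and gripper body.
- **Last checks with the arm clear:** The lever stayed down by itself and matched the outline for 1.571 in the side view. The cross bar sat against the keeper face under the lip. The sliding jaw was against the wooden bar, and the weight and the green and turquoise look-alike bars were in place. I did not re-check the jar, tape or cup with a measurement; the arm did not go near them.
- **Disagreements:** My first two fits of the press pose from the fixed cameras were several pixels off. I replaced them with a fit from the wrist camera, good to about 2 mm. The final lever outline was still about 1 pixel off the handle, within the stated calibration error.

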